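Sort the dumpling bench

TASK

Clear up the dumpling bench: stand the two spice jars upright in the wooden caddy, one in each bay, lay the two soup spoons flat on the floor of the black tray without one lying on the other, right way up, and put the dough cutter upright in the blue washing-up tub. Set things down rather than dropping them, and leave the red bowl and the white sauce bottle where they stand.

Things in the scene. Friction and masses are not known exactly. Their poses are not given: they have to be found in the camera images.
- jar_red: Round spice shaker jar, amber glass with a paper band and a red cap, standing upright: a plain cylinder 42 mm in diameter (cap included) and 66 mm tall, about 0.15 kg. Origin: centre of its underside, z up. Yaw is without meaning.
- jar_green: Round spice shaker jar, amber glass with a paper band and a green cap, standing upright: a plain cylinder 42 mm in diameter (cap included) and 66 mm tall, about 0.15 kg. Origin: centre of its underside, z up. Yaw is without meaning.
- spoon_red: Short red melamine soup spoon, lying flat, right way up: 120 mm long, 16 mm high. Straight handle (16 mm wide, 12 mm high, flat on the table) along its x axis from x = -60 to +22 mm; round bowl (38 mm across) at the +x end, centred on x = +41 mm. About 35 g, balancing near x = 0: grip the handle across its width near x = -10 mm. Origin: mid-length, on the underside; z up.
- spoon_yellow: Short yellow melamine soup spoon, lying flat, right way up: 120 mm long, 16 mm high. Straight handle (16 mm wide, 12 mm high, flat on the table) along its x axis from x = -60 to +22 mm; round bowl (38 mm across) at the +x end, centred on x = +41 mm. About 35 g, balancing near x = 0: grip the handle across its width near x = -10 mm. Origin: mid-length, on the underside; z up.
- cutter: Dough cutter: an upright open steel ring, 60 mm in diameter, 30 mm tall, with a pale wooden grip bar above it between two steel straps. The bar runs along the cutter's x axis, 51 mm long, 14 mm wide (y), 38 to 56 mm above the underside (8 mm of air between ring and bar). About 90 g. Take it by the bar, across its width. Origin: centre of the ring's underside; z up.
- caddy: Brown wooden spice caddy, fixed: open box 170 mm (its x) by 120 mm (its y), 32 mm tall, walls and floor 8 mm thick, split by an 8 mm cross wall at x = 0, as tall as the rim, into two bays 73 mm (x) by 104 mm (y) inside, centred at x = -40.5 and +40.5 mm. Bay floors are 8 mm above the bench. Origin: centre of its underside; z up.
- tray: Black plastic spoon tray, fixed to the bench: open box 190 mm (its x) by 140 mm (its y) by 28 mm tall, walls and floor 5 mm thick (inside 180 by 130 mm, floor 5 mm above the bench). Origin: centre of its underside; z up.
- tub: Blue plastic washing-up tub, empty, fixed to the bench: open box 160 mm (its x) by 130 mm (its y) by 40 mm tall, walls and floor 5 mm thick (inside 150 by 120 mm, floor 5 mm above the bench). Origin: centre of its underside; z up.
- bowl: Bystander: empty red bowl, 110 mm across the rim, 50 mm tall, loose, to be left where it stands. Origin: centre of its underside; z up.
- bottle: Bystander: white sauce bottle with a black cap, 60 mm in diameter, 150 mm tall, loose, to be left standing. Origin: centre of its underside; z up.
Not all that is in view belongs to the job. What is shaped like the jar_green but purple is not meant.

How it is judged (in metres and radians):
At the end, for the whole second after the job is handed in: Jars on the caddy floor, one per bay; spoons right way up on the black tray's floor, not on each other; cutter on the blue tub's floor; undersides within 8 mm (jars 5 mm) of the floor, tilt under 0.15 rad, all released and at rest (under 0.03 m/s) (x of jar_red in the frame of caddy between -0.075 and 0.075 m and y of jar_red in the frame of caddy between -0.05 and 0.05 m and z of jar_red in the frame of caddy between 0.002 and 0.013 m and angle between each of jar_red, jar_green, spoon_red, spoon_yellow, cutter's own z axis and vertical below 0.15 rad and linear speed of each of jar_red, jar_green, spoon_red, spoon_yellow, cutter below 0.03 m/s and x of jar_green in the frame of caddy between -0.075 and 0.075 m and y of jar_green in the frame of caddy between -0.05 and 0.05 m and z of jar_green in the frame of caddy between 0.002 and 0.013 m and ((x of jar_red in the frame of caddy below -0.01 m and x of jar_green in the frame of caddy above 0.01 m) or (x of jar_red in the frame of caddy above 0.01 m and x of jar_green in the frame of caddy below -0.01 m)) and x of spoon_red in the frame of tray between -0.06 and 0.06 m and y of spoon_red in the frame of tray between -0.06 and 0.06 m and z of spoon_red in the frame of tray between 0.002 and 0.013 m and x of spoon_yellow in the frame of tray between -0.06 and 0.06 m and y of spoon_yellow in the frame of tray between -0.06 and 0.06 m and z of spoon_yellow in the frame of tray between 0.002 and 0.013 m and x of cutter in the frame of tub between -0.055 and 0.055 m and y of cutter in the frame of tub between -0.045 and 0.045 m and z of cutter in the frame of tub between 0.002 and 0.013 m); the robot touches nothing.
It fails at once if a jar is dropped or thrown (faster than 0.7 m/s, a fall of about 25 mm, while the fingers do not hold it) ((contact force between jar_red and the fingers below 0.05 N and linear speed of jar_red above 0.7 m/s) or (contact force between jar_green and the fingers below 0.05 N and linear speed of jar_green above 0.7 m/s)).
It fails at once if a spoon is dropped or thrown (faster than 0.7 m/s, a fall of about 25 mm, while the fingers do not hold it) ((contact force between spoon_red and the fingers below 0.05 N and linear speed of spoon_red above 0.7 m/s) or (contact force between spoon_yellow and the fingers below 0.05 N and linear speed of spoon_yellow above 0.7 m/s)).
It fails at once if the cutter is dropped or thrown (faster than 0.7 m/s, a fall of about 25 mm, while the fingers do not hold it) ((contact force between cutter and the fingers below 0.05 N and linear speed of cutter above 0.7 m/s)).
It fails at once if the red bowl is pushed more than 30 mm or tipped over (distance of bowl from where it was at the start of the episode above 0.03 m or angle between bowl's own z axis and vertical above 0.5 rad).
It fails at once if the white sauce bottle is pushed more than 30 mm or tipped over (distance of bottle from where it was at the start of the episode above 0.03 m or angle between bottle's own z axis and vertical above 0.5 rad).
It also fails if it takes over 128 s, if anything falls off the work surface, if the arm or the gripper's body presses on something with over 40 N, if the wrist force passes 120 N, or if a joint passes its speed limit or range.

ROBOT

A 6-joint arm with a two-finger parallel gripper is mounted at the origin on the work surface. World frame = base frame: x ahead of the robot, y to its left, z up, the work surface at z = 0. Lengths are in mm, angles in rad, forces in N, time in s.
With the tool pointing down it reaches from about 350 to 875 mm from the base axis. Payload 15.5 kg.
Tool frame: the origin (TCP) lies midway between the tips of the shut fingers; the grasp point (between the pads) lies 19 mm behind it; z points along the fingers, y is the direction in which the jaws open and shut (so a half turn about z gives the same grasp; the last joint's range is limited). The gripper opens to 85 mm and grips with 20 to 120 N. Pads are 22 mm wide; open, the fingers measure 114 mm over their backs; the gripper's body (76 mm by 85 mm) begins 54 mm behind the grasp point. The pads swing forward as they close: fully open they stand 13 mm farther back than shut.
Start: joints at [-1.351, 0.494, 1.345, -0, 1.302, -0.096], TCP at [194.112, -594.094, 231.277] pointing down, gripper open.
Joint ranges: [-2.91, 2.91], [-0.82, 2.16], [0.22, 2.67], [-1.22, 4.37], [0.12, 2.79], [-3.08, 3.08]. Speed limits (rad/s): [1.89, 1.89, 2.57, 3.01, 3.01, 3.01].

INTERFACE

Orientations are given as a unit quaternion [x, y, z, w].
In Python, from rig import robot gives the robot as it stands.
- The arm moves only by the tool play_rows, never from a script. Its argument "commands" is a list of rows, each a list of 3 entries, a list of its own where there are three numbers: the gripper command: -1 is fully open, 1 is shut, values between are in proportion, then the shift along the tool's x, y, z in m, then the turn about the tool's z in rad. In form: [[gripper, [dx, dy, dz], roll], ...]. A call has 1 to 20 rows; each row is the pose to reach, as a shift and turn from the pose measured when the call began, along the tool's axes at that moment; what a row does not reach only later rows make up. A row lasts 1/12 s, in which the tool goes at most 41.7 mm and 7.16 degrees, less where a joint would pass 70% of its speed; a pose out of reach is approached as far as the arm can. A call with a gripper value outside its range is refused whole. The fingers move at their own pace and stop on an object; "newtons" is the grip in N (left out, the last holds). Time passes only in rows, so rows that repeat a pose let the fingers close. It gives the time, the measured TCP pose, the force and the opening at its end, in the units of the state.
- robot.state(): the state, without advancing time (a new reading comes with each control period).
- robot.grab_frame(name): name is "side" or "top" or "wrist"; returns (picture, depth): 400x640x3 uint8, blue, green, red; 400x640 float32, mm along the optical axis (not along the pixel's ray), 0 where there is no reading.
- robot.get_calibration(name): a dict with "fovy" (degrees; the focal length in pixels is half the picture's height over the tangent of half this angle, whatever the lens; pixels are square), "cx", "cy" (the principal point, pixels), "dist" ([k1, k2, p1, p2, k3] as OpenCV has them; the pictures are not rectified), "R" (3x3) and "t" (3): a world point X has camera coordinates R X + t. Camera axes: x right, y down, z forward; pixel columns grow to the right and rows downward; lengths in mm; the calibration is good to about 2 mm. A picture is of the moment at which its call begins: read the wrist's pose just before it. get_calibration takes no time and is no camera call; for the wrist camera it gives the pose at the moment of the call.
- robot.close_job(): hands the job in, once; it reports no verdict.
The state is a dict: "time_s": time; "joint_positions": joint angles; "qd": joint speeds; "joint_efforts": joint torques, N m; "eef_pos": TCP position; "ee_rot": TCP orientation; "force": force on the tool from outside, world axes, zero at the start; "ft_torque": the same for the moment, N m; "gripper_width": finger opening in mm.
Only numpy, scipy, OpenCV 4.12 (cv2) and the standard library are available. Lean on these libraries where they do the work, as an engineer would, in place of code of your own. Each camera call takes 0.05 s, during which the arm holds its last target.

## Working session

There is one attempt and no reset: what is moved stays moved. The work goes in short steps, Python scripts to look and compute and a tool call to move; the robot and the scene stay as the last step left them, time stands still between calls to the robot, and variables do not carry over. Pictures are saved under pics/ and viewed, and the job is handed in when it is done.

Besides the shell and the picture viewer there is one more tool, called after "Emit:" by a JSON object that holds its "name" and its "arguments", one argument or row to a line. play_rows: Moves the arm, as the interface text tells. Its arguments: {"type":"object","properties":{"commands":{"type":"array"},"newtons":{"type":"number"}},"required":["commands"]}

```bash
ls; mkdir -p pics; python3 - <<'E'
from rig import robot
import cv2,numpy as np
print(robot.state())
for n in ("side","top","wrist"):
    c=robot.get_calibration(n); print(n,c)
    p,d=robot.grab_frame(n); cv2.imwrite(f"pics/{n}0.png",p); np.savez(f"{n}0.npz",p=p,d=d)
    print((d>0).mean())
E
```

```text
pics
{'time_s': 0.0, 'joint_positions': array([-1.35052218e+00,  4.94188859e-01,  1.34615331e+00,  1.48101249e-06,
        1.30250040e+00, -9.54915639e-02]), 'qd': array([ 0.00047631,  0.00029424, -0.00125609,  0.00015102, -0.0008171 ,
       -0.00020082]), 'joint_efforts': array([ 1.52491441e-03, -8.82148576e+01, -3.83849752e+01, -2.11849124e-05,
        1.01648431e-02, -2.57551318e-05]), 'eef_pos': array([ 194.01705517, -593.73155976,  230.68921234]), 'ee_rot': array([ 9.87562208e-01,  1.57227523e-01, -3.82542937e-05, -6.23788950e-04]), 'force': array([0.3872304 , 0.80534054, 0.63004108]), 'ft_torque': array([ 0.00158197, -0.02214371,  0.02689941]), 'gripper_width': 85.54597516301966}
side {'fovy': 55.62428139692917, 'cx': 323.2303938204707, 'cy': 197.19719334886236, 'dist': array([0.01971633, 0.        , 0.        , 0.        , 0.        ]), 'R': array([[-0.93466112, -0.35541033, -0.00959589],
       [-0.23283694,  0.6322674 , -0.73893497],
       [ 0.26869229, -0.68841952, -0.67370841]]), 't': array([526.43783617, 155.02989739, 845.94315243])}
0.99626171875
top {'fovy': 57.159793320101045, 'cx': 320.44592129970874, 'cy': 195.84299080076485, 'dist': array([-0.00801557,  0.        ,  0.        ,  0.        ,  0.        ]), 'R': array([[ 0.00740883, -0.99995835,  0.00533002],
       [-0.98478754, -0.00822159, -0.17356818],
       [ 0.17360477, -0.003963  , -0.98480743]]), 't': array([  3.09760186, 574.9676531 , 880.40122839])}
0.99600390625
wrist {'fovy': 68.66226778242533, 'cx': 316.79879769168826, 'cy': 200.54603899411714, 'dist': array([-0.0161121,  0.       ,  0.       ,  0.       ,  0.       ]), 'R': array([[ 3.11115771e-01, -9.50371795e-01, -6.54437704e-04],
       [-9.04004393e-01, -2.96149162e-01,  3.08337041e-01],
       [-2.93228639e-01, -9.53369016e-02, -9.51276953e-01]]), 't': array([-625.03839643,  -39.14898256,  379.15606876])}
0.99588671875
```

View pics/top0.png

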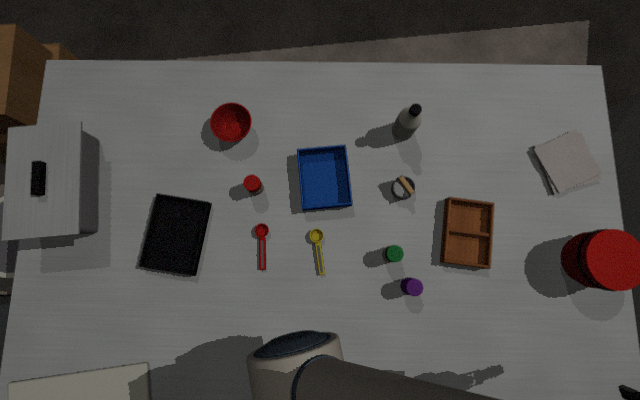

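View pics/side0.png

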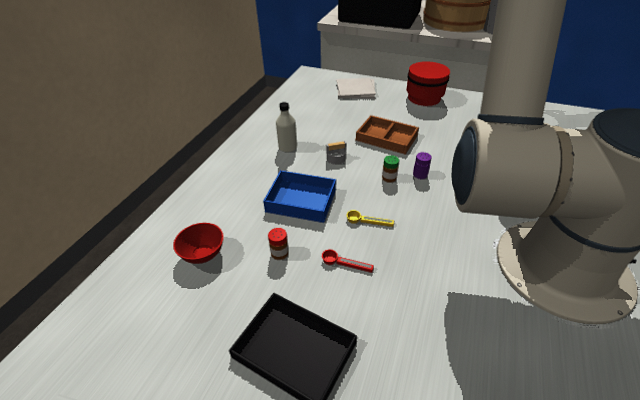

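View pics/wrist0.png

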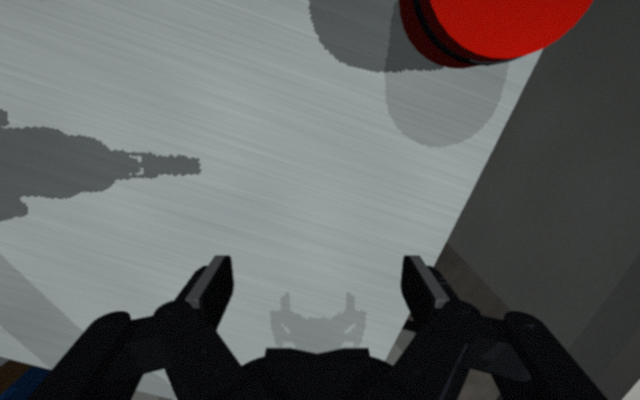

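Top view: red jar (252,184), green jar (394,254), purple decoy (412,287), spoons' bowls at (262,230) red and (316,237) yellow, cutter (402,187), tray (175,235), tub (325,178), caddy (467,233). Measuring next.

```bash
cat > h.py <<'E'
import cv2,numpy as np
def K(c,H=400):
    f=H/2/np.tan(np.radians(c['fovy'])/2); return np.array([[f,0,c['cx']],[0,f,c['cy']],[0,0,1.]])
def plane(c,uv,h):
    n=cv2.undistortPoints(np.array(uv,float).reshape(-1,1,2),K(c),c['dist']).reshape(-1,2)
    r=np.c_[n,np.ones(len(n))]@c['R']; o=-c['R'].T@c['t']
    s=(h-o[2])/r[:,2]; return o+r*s[:,None]
def cloud(c,d,mask):
    v,u=np.nonzero(mask&(d>0)); n=cv2.undistortPoints(np.c_[u,v].astype(float).reshape(-1,1,2),K(c),c['dist']).reshape(-1,2)
    X=np.c_[n,np.ones(len(n))]*d[v,u][:,None]; return (X-c['t'])@c['R'],np.c_[u,v]
def proj(c,P):
    rv,_=cv2.Rodrigues(c['R']); return cv2.projectPoints(np.array(P,float).reshape(-1,1,3),rv,c['t'],K(c),c['dist'])[0].reshape(-1,2)
def hsvmask(p,lo,hi):
    h=cv2.cvtColor(p,cv2.COLOR_BGR2HSV)
    if lo[0]>hi[0]:
        return ((cv2.inRange(h,(0,lo[1],lo[2]),hi)|cv2.inRange(h,lo,(180,hi[1],hi[2])))>0)
    return cv2.inRange(h,lo,hi)>0
def roi(m,x0,y0,x1,y1):
    r=np.zeros_like(m); r[y0:y1,x0:x1]=m[y0:y1,x0:x1]; return r
E
python3 - <<'E'
from rig import robot
from h import *
R=((170,120,50),(8,255,255))
T={ 'jar_red':(R,(240,172,266,196)),'jar_green':(((45,80,30),(85,255,255)),(380,240,410,268)),'purple':(((125,60,30),(160,255,255)),(395,272,430,300)),
'spoon_red':(R,(250,220,275,275)),'spoon_yellow':(((20,100,60),(35,255,255)),(300,225,332,280)),
'caddy':(((5,80,40),(20,255,255)),(435,190,505,275)),'tray':(((0,0,0),(180,255,45)),(130,188,218,280)),'tub':(((105,120,40),(125,255,255)),(290,140,356,215)),
'cutterbar':(((8,60,90),(28,255,255)),(390,172,416,202)),'bowl':(R,(205,98,256,148)),'bottle':(((0,0,0),(180,255,255)),(392,98,428,140))}
c=robot.get_calibration('top'); z=np.load('top0.npz'); p,d=z['p'],z['d']
for n,(cr,r) in T.items():
    m=roi(hsvmask(p,*cr),*r); P,uv=cloud(c,d,m)
    if len(P)==0: print(n,'none');continue
    zt=np.percentile(P[:,2],95); 
    print(n,len(P),'z95 %.1f zmin %.1f'%(zt,P[:,2].min()),'px',uv.mean(0).round(1),uv.min(0),uv.max(0))
    t=P[P[:,2]>zt-6]; print('   top pts',len(t),t[:,:2].mean(0).round(1),(t[:,:2].min(0)+t[:,:2].max(0))/2, np.ptp(t[:,:2],axis=0).round(1), 'minAreaRect',[np.round(q,1) for q in cv2.minAreaRect(t[:,:2].astype(np.float32))])
E
python3 - <<'E'
import cv2
p=cv2.imread('pics/top0.png')
cv2.imwrite('pics/crop1.png',cv2.resize(p[140:300,230:430],None,fx=4,fy=3.75,interpolation=cv2.INTER_CUBIC))
cv2.imwrite('pics/crop2.png',cv2.resize(p[165:210,380:425],None,fx=12,fy=12,interpolation=cv2.INTER_CUBIC))
E
```

```text
jar_red 220 z95 68.6 zmin 1.3 px [251.6 182.6] [243 175] [260 190]
   top pts 197 [605.5 181.5] [605.0301229  181.94150781] [38.3 40.4] minAreaRect [array([605.5, 181.5]), array([38.3, 38.8]), np.float64(46.5)]
jar_green 220 z95 69.0 zmin 45.7 px [394.5 253.3] [387 245] [403 261]
   top pts 215 [ 432.2 -173.1] [ 432.72172313 -174.31605959] [38.4 39.4] minAreaRect [array([ 431.7, -173.8]), array([40.1, 37.5]), np.float64(76.3)]
purple 264 z95 68.6 zmin -2.5 px [413.3 286.6] [400 278] [422 295]
   top pts 235 [ 352.9 -218. ] [ 353.72864154 -217.98865649] [39.8 39.6] minAreaRect [array([ 353.7, -217.9]), array([39.5, 39.7]), np.float64(88.8)]
spoon_red 297 z95 16.3 zmin -3.3 px [261.5 241.6] [254 223] [268 269]
   top pts 171 [453.1 158.5] [449.54018838 159.28632918] [117.1  34. ] minAreaRect [array([449.5, 157.7]), array([117.5,  33.8]), np.float64(2.2)]
spoon_yellow 290 z95 17.1 zmin -5.0 px [317.5 246.2] [309 228] [324 274]
   top pts 150 [441.2  12.2] [437.99795473  16.64118678] [116.8  39.4] minAreaRect [array([439.3,   6.4]), array([115.,  35.]), np.float64(16.0)]
caddy 2593 z95 3
[... 595 characters left out ...]
,  -0.9]), array([157.9, 129.4]), np.float64(6.1)]
cutterbar 85 z95 59.3 zmin 52.6 px [406.4 184.4] [400 176] [413 193]
   top pts 83 [ 605.  -210.1] [ 603.84912956 -210.520272  ] [41.3 32.1] minAreaRect [array([ 605.2, -210.1]), array([49.1, 11.7]), np.float64(32.6)]
bowl 948 z95 50.8 zmin -2.9 px [226.9 124.3] [210 103] [250 141]
   top pts 199 [769.6 254.9] [771.101244   246.79365101] [106.9 106.8] minAreaRect [array([771.5, 246.5]), array([106.6, 106.4]), np.float64(43.9)]
bottle 1506 z95 149.3 zmin -5.1 px [409.5 118.5] [392  98] [427 139]
   top pts 111 [ 769.  -214.9] [ 769.83890102 -215.49079052] [27.4 25.9] minAreaRect [array([ 769.1, -215.2]), array([26.2, 26.9]), np.float64(76.9)]
```

View pics/crop1.png

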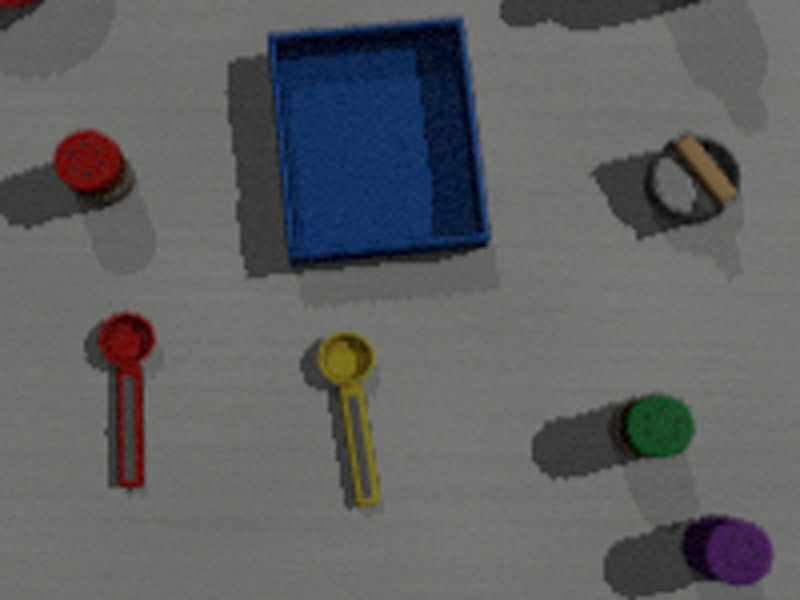

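View pics/crop2.png

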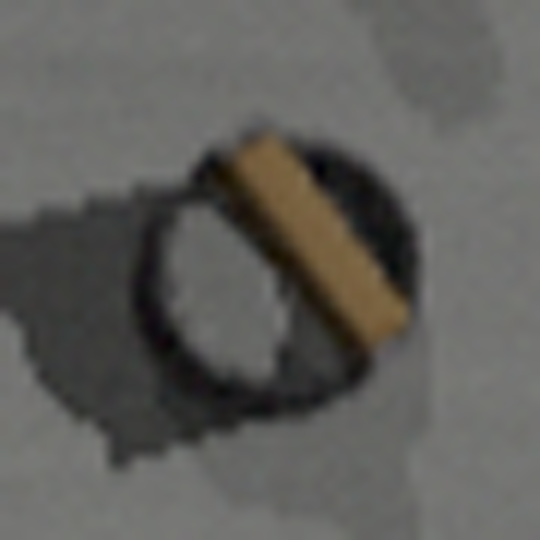

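Crop confirms: jar_red = red-capped banded jar (252,184), not the big red canister (600,260), which is far too large. jar_green = green cap (394,254); purple (412,287) is the decoy. I'll refine the yaws and cross-check with the side view.

```bash
python3 - <<'E'
from rig import robot
from h import *
c=robot.get_calibration('top'); z=np.load('top0.npz'); p,d=z['p'],z['d']
s=robot.get_calibration('side'); zs=np.load('side0.npz'); ps,ds=zs['p'],zs['d']
R=((170,120,50),(8,255,255))
Y=((20,100,60),(35,255,255))
for n,cc,rt,rs in (('red',R,(250,220,275,275),(318,245,380,276)),('yel',Y,(300,225,332,280),(342,205,400,232))):
  for cam,im,dd,r in ((c,p,d,rt),(s,ps,ds,rs)):
    m=roi(hsvmask(im,*cc),*r); P,uv=cloud(cam,dd,m)
    Q=plane(cam,uv,12.)[:,:2]
    mn,ev=cv2.PCACompute(Q.astype(np.float32),None)[:2]; a=ev[0]; a=a*np.sign(a[0]); t=(Q-mn)@a
    # split handle: t below
    H=Q[(t<np.percentile(t,97)-45)]; vx=cv2.fitLine(H.astype(np.float32),cv2.DIST_HUBER,0,.01,.01).ravel(); v=vx[:2]*np.sign(vx[0])
    t=Q@v; mid=vx[2:]+v*(((t.min()+t.max())/2)-vx[2:]@v)
    print(n,'len',np.ptp(t).round(1),'mid',mid.round(1),'yaw',np.arctan2(v[1],v[0]).round(3))
for n,cc,r in (('jr',R,(265,225,292,244)),('jg',((45,80,30),(85,255,255)),(378,152,404,172))):
    m=roi(hsvmask(ps,*cc),*r); P,uv=cloud(s,ds,m); zt=np.percentile(P[:,2],95); t=P[P[:,2]>zt-5][:,:2]; print(n,zt.round(1),[np.round(q,1) for q in cv2.minAreaRect(t.astype(np.float32))])
m=roi(hsvmask(ps,((8),60,90),(28,255,255)),322,135,352,160);P,uv=cloud(s,ds,m);zt=np.percentile(P[:,2],90);t=P[P[:,2]>zt-6][:,:2];print('bar',zt.round(1),[np.round(q,1) for q in cv2.minAreaRect(t.astype(np.float32))])
E
cat > plan.py <<'E'
import sys,numpy as np
from rig import robot
from scipy.spatial.transform import Rotation as Ro
st=robot.state(); R=Ro.from_quat(st['ee_rot']).as_matrix(); p=np.array(st['eef_pos'])
psi=np.arctan2(R[1,0],R[0,0])
print('t %.2f'%st['time_s'],'tcp',p.round(1),'psi %.3f'%psi,'tilt %.4f'%np.arccos(min(1,-R[2,2])),'w %.1f'%st['gripper_width'],'F',np.round(st['force'],1),'q1,q6',np.round(np.array(st['joint_positions'])[[0,5]],2))
for a in sys.argv[1:]:
    v=[float(x) for x in a.split(',')]
    D=np.array(v[:3])-p
    r=(psi-v[3]+np.pi)%(2*np.pi)-np.pi if len(v)>3 else 0
    print(a,'->',np.round(R.T@D/1000,4).tolist(),'roll %.3f'%r)
E
python3 plan.py 432,-173.5,150,0.35 432,-173.5,28,0.35
```

```text
red len 117.8 mid [449.8 154.5] yaw 0.029
red len 118.9 mid [446.5 165.5] yaw 0.055
yel len 117.9 mid [436.7  15. ] yaw 0.201
yel len 116.4 mid [433.1  21.1] yaw 0.195
jr 66.5 [array([602.9, 182.1]), array([39.3, 39.4]), np.float64(83.2)]
jg 67.2 [array([ 429.2, -172. ]), array([38.5, 37.8]), np.float64(43.3)]
bar 56.1 [array([ 603.2, -210.3]), array([49.5, 15.9]), np.float64(33.1)]
t 0.15 tcp [ 194.1 -593.8  230.8] psi 0.316 tilt 0.0010 w 85.4 F [0.3 0.2 0.6] q1,q6 [-1.35 -0.1 ]
432,-173.5,150,0.35 -> [0.3567, -0.3256, 0.0812] roll -0.034
432,-173.5,28,0.35 -> [0.3567, -0.3254, 0.2032] roll -0.034
```

Emit:
{"name": "play_rows", "arguments": {
  "commands": [
    [-1, [0.09, -0.081, 0.0], -0.034],
    [-1, [0.18, -0.163, 0.04], -0.034],
    [-1, [0.27, -0.245, 0.081], -0.034],
    [-1, [0.3555, -0.3243, 0.081], -0.034],
    [-1, [0.3555, -0.3243, 0.081], -0.034],
    [-1, [0.3555, -0.3243, 0.081], -0.034],
    [-1, [0.3555, -0.3243, 0.081], -0.034],
    [-1, [0.3555, -0.3243, 0.081], -0.034],
    [-1, [0.3555, -0.3243, 0.081], -0.034],
    [-1, [0.3555, -0.3243, 0.081], -0.034],
    [-1, [0.3555, -0.3243, 0.081], -0.034],
    [-1, [0.3555, -0.3243, 0.081], -0.034],
    [-1, [0.3555, -0.3243, 0.081], -0.034],
    [-1, [0.3555, -0.3243, 0.081], -0.034],
    [-1, [0.3555, -0.3243, 0.081], -0.034],
    [-1, [0.3555, -0.3243, 0.081], -0.034]
  ],
  "newtons": 40
}}

```text
time_s: 1.48
eef_pos: [431.0, -175.9, 150.3]
ee_rot: [0.985, 0.174, 0.0, -0.0]
force: [0.1, -0.2, 1.0]
gripper_width: 85.5
```

```bash
python3 plan.py 430.7,-172.8,28,0.35; python3 - <<'E'
from rig import robot
from h import *
c=robot.get_calibration('wrist'); p,d=robot.grab_frame('wrist'); cv2.imwrite('pics/w1.png',p)
m=hsvmask(p,(45,80,30),(85,255,255)); P,uv=cloud(c,d,m); zt=np.percentile(P[:,2],90); t=P[P[:,2]>zt-5][:,:2]; print(len(t),zt,[np.round(q,1) for q in cv2.minAreaRect(t.astype(np.float32))])
E
```

```text
t 1.48 tcp [ 431.  -175.9  150.3] psi 0.349 tilt 0.0007 w 85.5 F [ 0.1 -0.2  1. ] q1,q6 [-0.52  0.71]
430.7,-172.8,28,0.35 -> [0.0008, -0.0029, 0.1223] roll -0.001
1840 65.60935226565559 [array([ 432.9, -173.7]), array([40.8, 40.1]), np.float64(39.7)]
```

View pics/w1.png

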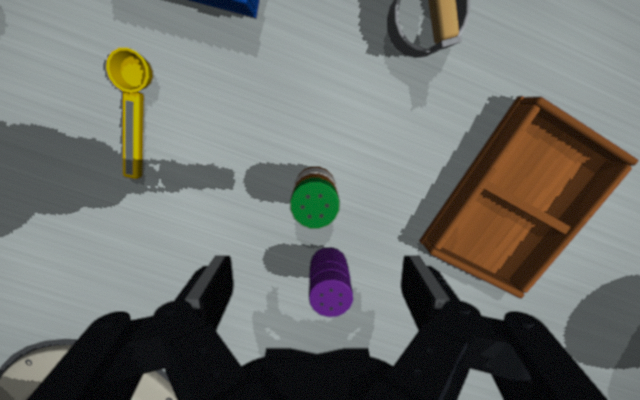

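The wrist view shows the green cap centred at (315,203), with purple behind it at (330,296). Descend and grip.

Emit:
{"name": "play_rows", "arguments": {
  "commands": [
    [-1, [0.001, -0.0027, 0.02], 0],
    [-1, [0.001, -0.0027, 0.045], 0],
    [-1, [0.001, -0.0027, 0.07], 0],
    [-1, [0.001, -0.0027, 0.095], 0],
    [-1, [0.001, -0.0027, 0.112], 0],
    [-1, [0.001, -0.0027, 0.122], 0],
    [-1, [0.001, -0.0027, 0.122], 0],
    [0.6, [0.001, -0.0027, 0.122], 0],
    [0.6, [0.001, -0.0027, 0.122], 0],
    [0.6, [0.001, -0.0027, 0.122], 0],
    [0.6, [0.001, -0.0027, 0.122], 0],
    [0.6, [0.001, -0.0027, 0.122], 0],
    [0.6, [0.001, -0.0027, 0.122], 0],
    [0.6, [0.001, -0.0027, 0.122], 0],
    [0.6, [0.001, -0.0027, 0.122], 0]
  ]
}}

```text
time_s: 2.78
eef_pos: [431.4, -173.5, 29.3]
ee_rot: [0.985, 0.173, 0.001, 0.0]
force: [-3.2, -1.0, 9.5]
gripper_width: 41.3
```

```bash
python3 plan.py 448.3,-366.5,130,0.0 528.5,-377.3,130,0.0
```

```text
t 2.78 tcp [ 431.4 -173.5   29.3] psi 0.349 tilt 0.0016 w 41.3 F [-3.2 -1.   9.5] q1,q6 [-0.51  0.71]
448.3,-366.5,130,0.0 -> [-0.0499, 0.1872, -0.1006] roll 0.349
528.5,-377.3,130,0.0 -> [0.0218, 0.2248, -0.1005] roll 0.349
```

Emit:
{"name": "play_rows", "arguments": {
  "commands": [
    [0.6, [0, 0, -0.025], 0],
    [0.6, [0, 0, -0.055], 0],
    [0.6, [0, 0, -0.1], 0],
    [0.6, [0.004, 0.04, -0.1], 0.1],
    [0.6, [0.008, 0.08, -0.1], 0.2],
    [0.6, [0.012, 0.12, -0.1], 0.3],
    [0.6, [0.016, 0.16, -0.1], 0.35],
    [0.6, [0.02, 0.2, -0.1], 0.35],
    [0.6, [0.0212, 0.2248, -0.1], 0.35],
    [0.6, [0.0212, 0.2248, -0.1], 0.35],
    [0.6, [0.0212, 0.2248, -0.1], 0.35],
    [0.6, [0.0212, 0.2248, -0.1], 0.35]
  ]
}}

```text
time_s: 3.78
eef_pos: [527.5, -376.9, 129.6]
ee_rot: [1.0, -0.001, 0.001, -0.0]
force: [0.5, 0.8, -1.4]
gripper_width: 41.2
```

```bash
python3 plan.py 527.5,-377,37,0.0; python3 - <<'E'
from rig import robot
from h import *
p,d=robot.grab_frame('wrist'); cv2.imwrite('pics/w2.png',p)
s=robot.get_calibration('side'); c=robot.get_calibration('wrist')
p,d=robot.grab_frame('side'); cv2.imwrite('pics/s2.png',p[60:210,250:450].repeat(3,0).repeat(3,1))
E
```

```text
t 3.78 tcp [ 527.5 -376.9  129.6] psi -0.002 tilt 0.0010 w 41.2 F [ 0.5  0.8 -1.4] q1,q6 [-0.71  0.86]
527.5,-377,37,0.0 -> [-0.0, 0.0001, 0.0926] roll -0.002
```

View pics/w2.png

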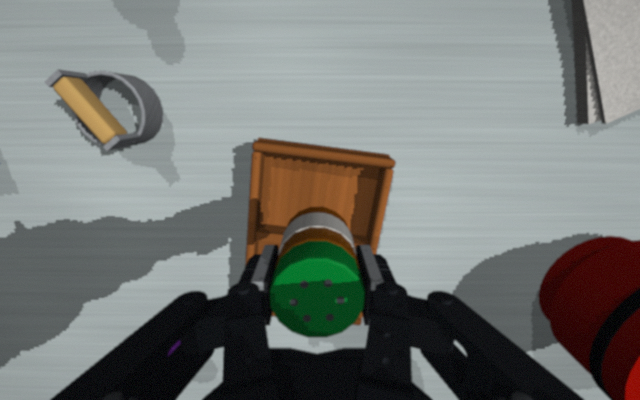

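View pics/s2.png

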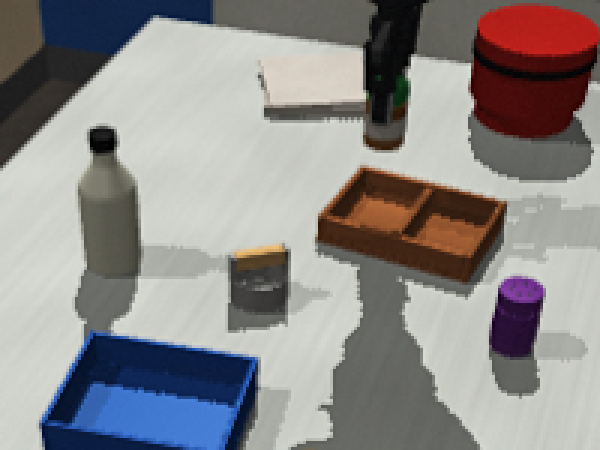

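Green jar held upright over the far bay. Set it down.

Emit:
{"name": "play_rows", "arguments": {
  "commands": [
    [0.6, [0, 0, 0.02], 0],
    [0.6, [0, 0, 0.045], 0],
    [0.6, [0, 0, 0.065], 0],
    [0.6, [0, 0, 0.08], 0],
    [0.6, [0, 0, 0.087], 0],
    [0.6, [0, 0, 0.09], 0],
    [0.6, [0, 0, 0.092], 0],
    [0.6, [0, 0, 0.092], 0],
    [0.6, [0, 0, 0.092], 0]
  ]
}}

```text
time_s: 4.63
eef_pos: [528.0, -376.6, 38.7]
ee_rot: [1.0, -0.0, 0.001, 0.0]
force: [0.4, 0.3, -1.4]
gripper_width: 40.8
```

```bash
python3 plan.py
```

```text
t 4.63 tcp [ 528.  -376.6   38.7] psi -0.001 tilt 0.0022 w 40.8 F [ 0.4  0.3 -1.4] q1,q6 [-0.71  0.86]
```

Emit:
{"name": "play_rows", "arguments": {
  "commands": [
    [0.6, [0, 0, 0.001], 0],
    [0.6, [0, 0, 0.0025], 0],
    [0.6, [0, 0, 0.0025], 0],
    [0.6, [0, 0, 0.0025], 0],
    [0.0, [0, 0, 0.0015], 0],
    [-0.2, [0, 0, 0.0015], 0],
    [-0.5, [0, 0, 0.0015], 0],
    [-0.5, [0, 0, 0.0015], 0],
    [-0.5, [0, 0, 0.0015], 0],
    [-0.5, [0, 0, -0.02], 0],
    [-0.5, [0, 0, -0.05], 0],
    [-0.5, [0, 0, -0.09], 0],
    [-0.5, [0, 0, -0.11], 0],
    [-0.5, [0, 0, -0.11], 0]
  ]
}}

```text
time_s: 5.8
eef_pos: [529.7, -378.1, 153.8]
ee_rot: [1.0, -0.0, 0.004, 0.003]
force: [0.6, 0.3, 0.4]
gripper_width: 64.1
```

```bash
python3 plan.py 604.2,-210.2,130,0.576; python3 - <<'E'
from rig import robot
from h import *
c=robot.get_calibration('wrist');p,d=robot.grab_frame('wrist'); cv2.imwrite('pics/w3.png',p)
m=hsvmask(p,(8,90,120),(28,255,255)); P,uv=cloud(c,d,m); k=P[:,2]>48; k&=np.hypot(P[:,0]-604,P[:,1]+210)<50; t=P[k]; print(len(t),np.percentile(t[:,2],[5,50,95]),[np.round(q,1) for q in cv2.minAreaRect(t[:,:2].astype(np.float32))])
E
```

```text
t 5.80 tcp [ 529.7 -378.1  153.8] psi -0.001 tilt 0.0096 w 64.1 F [0.6 0.3 0.4] q1,q6 [-0.71  0.86]
604.2,-210.2,130,0.576 -> [0.0742, -0.1681, 0.0234] roll -0.577
1250 [49.60950316 54.57482384 55.92071945] [array([ 605.8, -210.9]), array([50.3, 14.2]), np.float64(35.1)]
```

View pics/w3.png

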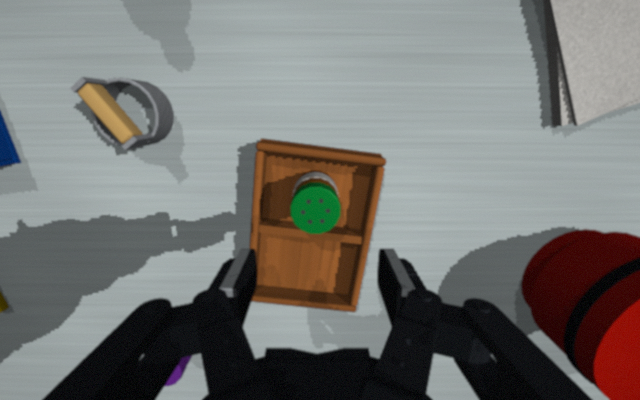

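Green jar stands in the far bay (cap at 316,208). Now the cutter: bar yaw ≈0.59, centre ≈(605,-210.5).

Emit:
{"name": "play_rows", "arguments": {
  "commands": [
    [0.2, [0.015, -0.034, 0.0], -0.12],
    [0.2, [0.03, -0.068, 0.01], -0.24],
    [0.2, [0.045, -0.102, 0.02], -0.36],
    [0.2, [0.06, -0.136, 0.024], -0.48],
    [0.2, [0.075, -0.1684, 0.024], -0.59],
    [0.2, [0.075, -0.1684, 0.024], -0.59],
    [0.2, [0.075, -0.1684, 0.024], -0.59],
    [0.2, [0.075, -0.1684, 0.024], -0.59],
    [0.2, [0.075, -0.1684, 0.024], -0.59]
  ]
}}

```text
time_s: 6.6
eef_pos: [603.5, -210.0, 126.5]
ee_rot: [0.957, 0.29, 0.002, 0.002]
force: [0.3, 0.2, 1.0]
gripper_width: 34.0
```

```bash
python3 plan.py 605,-210.5,33,0.59; python3 - <<'E'
from rig import robot
from h import *
c=robot.get_calibration('wrist');p,d=robot.grab_frame('wrist'); cv2.imwrite('pics/w4.png',p)
m=hsvmask(p,(8,90,120),(28,255,255)); P,uv=cloud(c,d,m); k=P[:,2]>48; k&=np.hypot(P[:,0]-604,P[:,1]+210)<50; t=P[k]; print(len(t),np.percentile(t[:,2],[5,50,95]),[np.round(q,1) for q in cv2.minAreaRect(t[:,:2].astype(np.float32))])
E
```

```text
t 6.60 tcp [ 603.5 -210.   126.5] psi 0.587 tilt 0.0059 w 34.0 F [0.3 0.2 1. ] q1,q6 [-0.43  0.56]
605,-210.5,33,0.59 -> [0.0008, 0.0007, 0.0935] roll -0.003
918 [53.23030514 54.6534023  55.68248051] [array([ 605.1, -210.6]), array([50.8, 12.2]), np.float64(35.1)]
```

View pics/w4.png

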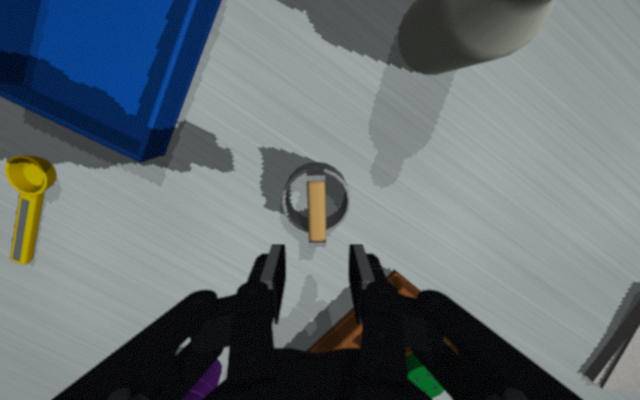

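Bar lies at (317,212), centred between the jaws and aligned. Descend and grip.

Emit:
{"name": "play_rows", "arguments": {
  "commands": [
    [0.2, [0.001, 0.0005, 0.02], 0],
    [0.2, [0.001, 0.0005, 0.045], 0],
    [0.2, [0.001, 0.0005, 0.065], 0],
    [0.2, [0.001, 0.0005, 0.08], 0],
    [0.2, [0.001, 0.0005, 0.09], 0],
    [0.2, [0.001, 0.0005, 0.0935], 0],
    [0.2, [0.001, 0.0005, 0.0935], 0],
    [0.2, [0.001, 0.0005, 0.0935], 0],
    [0.9, [0.001, 0.0005, 0.0935], 0],
    [0.9, [0.001, 0.0005, 0.0935], 0],
    [0.9, [0.001, 0.0005, 0.0935], 0],
    [0.9, [0.001, 0.0005, 0.0935], 0],
    [0.9, [0.001, 0.0005, 0.0935], 0],
    [0.9, [0.001, 0.0005, 0.0935], 0]
  ],
  "newtons": 35
}}

```text
time_s: 7.82
eef_pos: [605.7, -210.7, 34.2]
ee_rot: [0.957, 0.289, 0.002, 0.003]
force: [-0.4, -0.3, 8.1]
gripper_width: 13.2
```

```bash
python3 plan.py 627,-2,130,0.3
```

```text
t 7.82 tcp [ 605.7 -210.7   34.2] psi 0.587 tilt 0.0079 w 13.2 F [-0.4 -0.3  8.1] q1,q6 [-0.43  0.56]
627,-2,130,0.3 -> [0.1336, -0.1613, -0.0966] roll 0.287
```

Emit:
{"name": "play_rows", "arguments": {
  "commands": [
    [0.9, [0, 0, -0.025], 0],
    [0.9, [0, 0, -0.06], 0],
    [0.9, [0, 0, -0.096], 0],
    [0.9, [0.02, -0.025, -0.096], 0],
    [0.9, [0.045, -0.054, -0.096], 0],
    [0.9, [0.07, -0.084, -0.096], 0],
    [0.9, [0.095, -0.114, -0.096], 0],
    [0.9, [0.12, -0.144, -0.096], 0],
    [0.9, [0.1336, -0.161, -0.096], 0],
    [0.9, [0.1336, -0.161, -0.096], 0],
    [0.9, [0.1336, -0.161, -0.096], 0],
    [0.9, [0.1336, -0.161, -0.096], 0]
  ]
}}

```text
time_s: 8.82
eef_pos: [627.1, -2.6, 129.6]
ee_rot: [0.957, 0.29, 0.003, 0.003]
force: [-0.2, -0.1, -1.6]
gripper_width: 13.3
```

```bash
python3 plan.py 627,-2,39.7; python3 - <<'E'
from rig import robot
from h import *
c=robot.get_calibration('wrist');p,d=robot.grab_frame('wrist'); cv2.imwrite('pics/w5.png',p)
E
```

```text
t 8.82 tcp [627.1  -2.6 129.6] psi 0.587 tilt 0.0082 w 13.3 F [-0.2 -0.1 -1.6] q1,q6 [-0.1   0.89]
627,-2,39.7 -> [-0.0, -0.0013, 0.0899] roll 0.000
```

View pics/w5.png

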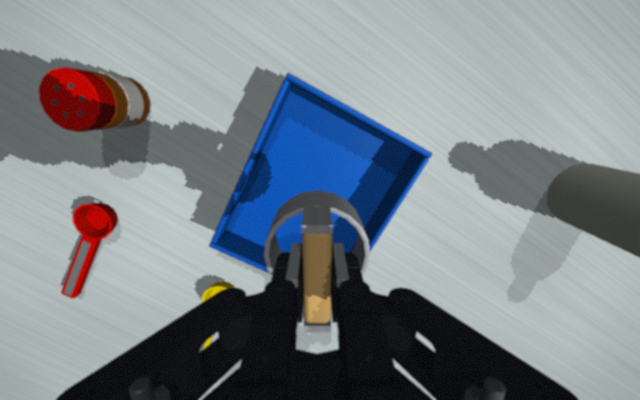

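Cutter is held upright over the tub. Lower it gently.

Emit:
{"name": "play_rows", "arguments": {
  "commands": [
    [0.9, [0, 0, 0.02], 0],
    [0.9, [0, 0, 0.045], 0],
    [0.9, [0, 0, 0.065], 0],
    [0.9, [0, 0, 0.08], 0],
    [0.9, [0, 0, 0.087], 0],
    [0.9, [0, 0, 0.089], 0],
    [0.9, [0, 0, 0.091], 0],
    [0.9, [0, 0, 0.092], 0],
    [0.9, [0, 0, 0.092], 0],
    [0.9, [0, 0, 0.092], 0]
  ]
}}

```text
time_s: 9.7
eef_pos: [628.1, -4.1, 39.2]
ee_rot: [0.957, 0.289, 0.003, 0.004]
force: [-4.5, -2.1, 6.7]
gripper_width: 13.2
```

```bash
python3 plan.py
```

```text
t 9.70 tcp [628.1  -4.1  39.2] psi 0.586 tilt 0.0095 w 13.2 F [-4.5 -2.1  6.7] q1,q6 [-0.1   0.89]
```

Emit:
{"name": "play_rows", "arguments": {
  "commands": [
    [0.55, [0, 0, 0.0], 0],
    [0.4, [0, 0, 0.0], 0],
    [0.2, [0, 0, 0.0], 0],
    [0.2, [0, 0, 0.0], 0],
    [0.2, [0, 0, 0.0], 0],
    [0.2, [0, 0, -0.015], 0],
    [0.2, [0, 0, -0.04], 0],
    [0.2, [0, 0, -0.08], 0],
    [-0.5, [0, 0, -0.1], 0],
    [-0.5, [0, 0, -0.1], 0],
    [-0.5, [0, 0, -0.1], 0]
  ]
}}

```text
time_s: 10.62
eef_pos: [628.0, -3.6, 140.4]
ee_rot: [0.957, 0.289, 0.004, 0.004]
force: [-0.2, 0.0, 0.2]
gripper_width: 64.2
```

```bash
python3 plan.py 605,182,140,0.2; python3 - <<'E'
from rig import robot
from h import *
c=robot.get_calibration('wrist');p,d=robot.grab_frame('wrist'); cv2.imwrite('pics/w6.png',p)
m=roi(hsvmask(p,(170,120,50),(8,255,255)),0,40,180,170); P,uv=cloud(c,d,m); zt=np.percentile(P[:,2],90); t=P[P[:,2]>zt-5][:,:2]; print(len(t),zt,[np.round(q,1) for q in cv2.minAreaRect(t.astype(np.float32))])
E
```

```text
t 10.62 tcp [628.   -3.6 140.4] psi 0.586 tilt 0.0118 w 64.2 F [-0.2  0.   0.2] q1,q6 [-0.1   0.89]
605,182,140,0.2 -> [0.0836, -0.1673, -0.0008] roll 0.386
2795 65.57759689882296 [array([606.3, 181.3]), array([40.3, 41.3]), np.float64(20.6)]
```

View pics/w6.png

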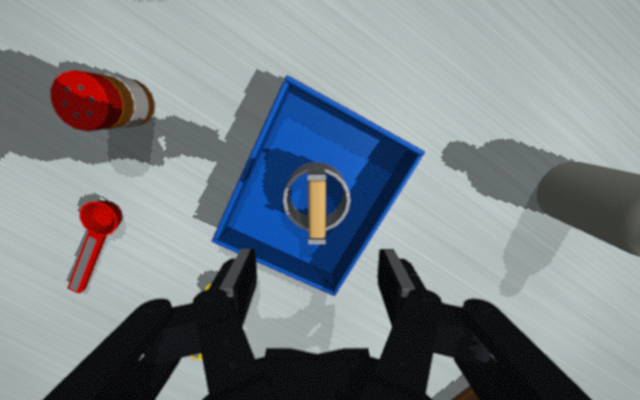

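Cutter stands in the tub (bar 317,208). Red jar cap measured at (606,181).

```bash
python3 plan.py 605,181.8,140,0.2 605,181.8,29,0.2
```

```text
t 10.67 tcp [627.1  -3.6 139.1] psi 0.586 tilt 0.0096 w 63.9 F [-1.2 -0.2 -0.2] q1,q6 [-0.1   0.89]
605,181.8,140,0.2 -> [0.0841, -0.1666, -0.002] roll 0.386
605,181.8,29,0.2 -> [0.0837, -0.1676, 0.109] roll 0.386
```

Emit:
{"name": "play_rows", "arguments": {
  "commands": [
    [-1, [0.015, -0.03, 0], 0.1],
    [-1, [0.032, -0.064, 0], 0.2],
    [-1, [0.05, -0.1, 0], 0.3],
    [-1, [0.068, -0.135, 0], 0.386],
    [-1, [0.084, -0.167, 0], 0.386],
    [-1, [0.084, -0.167, 0], 0.386],
    [-1, [0.084, -0.167, 0], 0.386],
    [-1, [0.084, -0.167, 0.02], 0.386],
    [-1, [0.084, -0.167, 0.045], 0.386],
    [-1, [0.084, -0.167, 0.07], 0.386],
    [-1, [0.084, -0.167, 0.09], 0.386],
    [-1, [0.084, -0.167, 0.103], 0.386],
    [-1, [0.084, -0.1675, 0.109], 0.386],
    [-1, [0.084, -0.1675, 0.109], 0.386],
    [0.6, [0.084, -0.1675, 0.109], 0.386],
    [0.6, [0.084, -0.1675, 0.109], 0.386],
    [0.6, [0.084, -0.1675, 0.109], 0.386],
    [0.6, [0.084, -0.1675, 0.109], 0.386],
    [0.6, [0.084, -0.1675, 0.109], 0.386],
    [0.6, [0.084, -0.1675, 0.109], 0.386]
  ],
  "newtons": 40
}}

```text
time_s: 12.33
eef_pos: [605.9, 182.0, 30.2]
ee_rot: [0.995, 0.1, 0.005, 0.003]
force: [-0.5, -0.9, 6.8]
gripper_width: 41.1
```

Emit:
{"name": "play_rows", "arguments": {
  "commands": [
    [0.6, [0, 0, 0], 0],
    [0.6, [0, 0, 0], 0],
    [0.6, [0, 0, -0.02], 0],
    [0.6, [0, 0, -0.05], 0],
    [0.6, [0, 0, -0.09], 0],
    [0.6, [0, 0, -0.12], 0],
    [0.6, [0, 0, -0.12], 0],
    [0.6, [0, 0, -0.12], 0]
  ]
}}

```text
time_s: 13.0
eef_pos: [605.6, 182.9, 152.0]
ee_rot: [0.995, 0.1, 0.006, 0.003]
force: [0.4, 0.1, -2.4]
gripper_width: 40.9
```

```bash
python3 plan.py 448.5,-366.5,150,0.0 448.5,-366.5,120,0; python3 - <<'E'
from rig import robot
from h import *
p,d=robot.grab_frame('wrist'); cv2.imwrite('pics/w7.png',p)
E
```

```text
t 13.00 tcp [605.6 182.9 152. ] psi 0.201 tilt 0.0139 w 40.9 F [ 0.4  0.1 -2.4] q1,q6 [0.2  1.58]
448.5,-366.5,150,0.0 -> [-0.2634, 0.507, 0.0021] roll 0.201
448.5,-366.5,120,0 -> [-0.2638, 0.5068, 0.0321] roll 0.201
```

View pics/w7.png

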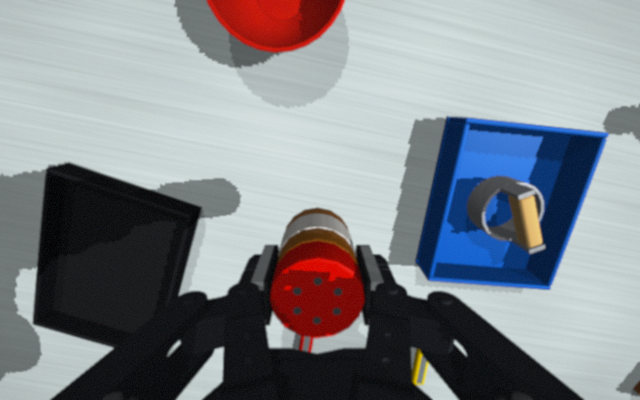

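Emit:
{"name": "play_rows", "arguments": {
  "commands": [
    [0.6, [-0.01, 0.02, 0], 0],
    [0.6, [-0.026, 0.05, 0], 0.02],
    [0.6, [-0.043, 0.083, 0], 0.05],
    [0.6, [-0.06, 0.116, 0], 0.08],
    [0.6, [-0.077, 0.148, 0], 0.11],
    [0.6, [-0.094, 0.18, 0], 0.14],
    [0.6, [-0.111, 0.213, 0], 0.17],
    [0.6, [-0.128, 0.246, 0], 0.2],
    [0.6, [-0.145, 0.279, 0], 0.2],
    [0.6, [-0.162, 0.312, 0], 0.2],
    [0.6, [-0.179, 0.345, 0], 0.2],
    [0.6, [-0.196, 0.378, 0], 0.2],
    [0.6, [-0.213, 0.41, 0], 0.2],
    [0.6, [-0.23, 0.443, 0], 0.2],
    [0.6, [-0.245, 0.472, 0], 0.2],
    [0.6, [-0.258, 0.495, 0], 0.2],
    [0.6, [-0.2634, 0.507, 0], 0.2],
    [0.6, [-0.2634, 0.507, 0], 0.2],
    [0.6, [-0.2634, 0.507, 0], 0.2],
    [0.6, [-0.2634, 0.507, 0], 0.2]
  ]
}}

```text
time_s: 14.72
eef_pos: [447.4, -365.3, 150.4]
ee_rot: [1.0, 0.001, 0.005, 0.002]
force: [-0.2, -0.1, -0.6]
gripper_width: 41.3
```

```bash
python3 plan.py 448.5,-366.5,40 448.5,-366.5,37.5; python3 - <<'E'
from rig import robot
from h import *
p,d=robot.grab_frame('wrist'); cv2.imwrite('pics/w8.png',p)
E
```

```text
t 14.72 tcp [ 447.4 -365.3  150.4] psi 0.001 tilt 0.0097 w 41.3 F [-0.2 -0.1 -0.6] q1,q6 [-0.79  0.78]
448.5,-366.5,40 -> [0.0001, 0.0009, 0.1104] roll 0.000
448.5,-366.5,37.5 -> [0.0, 0.0009, 0.1129] roll 0.000
```

View pics/w8.png

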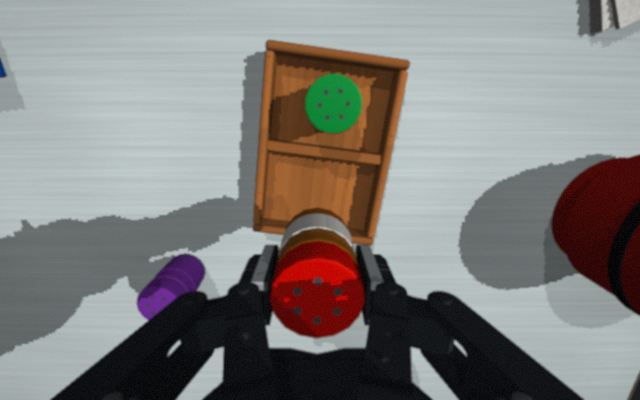

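Emit:
{"name": "play_rows", "arguments": {
  "commands": [
    [0.6, [0, 0.001, 0.02], 0],
    [0.6, [0, 0.001, 0.045], 0],
    [0.6, [0, 0.001, 0.07], 0],
    [0.6, [0, 0.001, 0.09], 0],
    [0.6, [0, 0.001, 0.102], 0],
    [0.6, [0, 0.001, 0.108], 0],
    [0.6, [0, 0.001, 0.1105], 0],
    [0.6, [0, 0.001, 0.112], 0],
    [0.6, [0, 0.001, 0.1135], 0],
    [0.6, [0, 0.001, 0.1135], 0],
    [0.6, [0, 0.001, 0.1135], 0]
  ]
}}

```text
time_s: 15.68
eef_pos: [449.2, -366.7, 38.2]
ee_rot: [1.0, 0.001, 0.005, 0.002]
force: [1.0, 3.6, 5.3]
gripper_width: 41.2
```

```bash
python3 plan.py
```

```text
t 15.68 tcp [ 449.2 -366.7   38.2] psi 0.002 tilt 0.0115 w 41.2 F [1.  3.6 5.3] q1,q6 [-0.79  0.77]
```

Contact (5 N). Release and rise.

Emit:
{"name": "play_rows", "arguments": {
  "commands": [
    [0.0, [0, 0, 0], 0],
    [-0.2, [0, 0, 0], 0],
    [-0.5, [0, 0, 0], 0],
    [-0.5, [0, 0, 0], 0],
    [-0.5, [0, 0, 0], 0],
    [-0.5, [0, 0, -0.02], 0],
    [-0.5, [0, 0, -0.05], 0],
    [-0.5, [0, 0, -0.09], 0],
    [-0.5, [0, 0, -0.12], 0],
    [-0.5, [0, 0, -0.12], 0]
  ]
}}

```text
time_s: 16.52
eef_pos: [449.9, -368.1, 164.0]
ee_rot: [1.0, 0.001, 0.008, 0.005]
force: [1.5, -1.1, 1.4]
gripper_width: 64.1
```

```bash
python3 plan.py 428,14,150,0.2; python3 - <<'E'
from rig import robot
from h import *
p,d=robot.grab_frame('wrist'); cv2.imwrite('pics/w9.png',p)
E
```

```text
t 16.52 tcp [ 449.9 -368.1  164. ] psi 0.002 tilt 0.0196 w 64.1 F [ 1.5 -1.1  1.4] q1,q6 [-0.79  0.78]
428,14,150,0.2 -> [-0.0214, -0.3823, 0.0097] roll -0.198
```

View pics/w9.png

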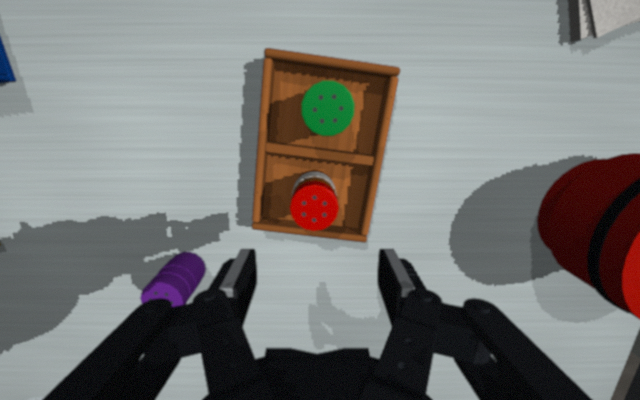

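Both jars stand in separate bays (green at 328,108; red at 314,206). On to the yellow spoon.

Emit:
{"name": "play_rows", "arguments": {
  "commands": [
    [-0.2, [-0.001, -0.02, 0], 0],
    [-0.2, [-0.003, -0.055, 0], -0.03],
    [-0.2, [-0.005, -0.09, 0], -0.07],
    [-0.2, [-0.007, -0.125, 0], -0.1],
    [-0.2, [-0.009, -0.16, 0], -0.14],
    [-0.2, [-0.011, -0.195, 0], -0.18],
    [-0.2, [-0.013, -0.23, 0], -0.198],
    [-0.2, [-0.015, -0.265, 0], -0.198],
    [-0.2, [-0.017, -0.3, 0], -0.198],
    [-0.2, [-0.019, -0.335, 0], -0.198],
    [-0.2, [-0.021, -0.365, 0.005], -0.198],
    [-0.2, [-0.0214, -0.382, 0.01], -0.198],
    [-0.2, [-0.0214, -0.382, 0.01], -0.198],
    [-0.2, [-0.0214, -0.382, 0.01], -0.198],
    [-0.2, [-0.0214, -0.382, 0.01], -0.198]
  ]
}}

```text
time_s: 17.82
eef_pos: [427.2, 14.1, 147.5]
ee_rot: [0.995, 0.1, 0.007, 0.005]
force: [-0.1, 0.1, -0.0]
gripper_width: 51.0
```

```bash
cat > spoon.py <<'E'
import sys
from h import *
from rig import robot
def spoon(col,fn):
    c=robot.get_calibration('wrist');p,d=robot.grab_frame('wrist'); cv2.imwrite(fn,p)
    m=hsvmask(p,*({'red':((170,120,50),(8,255,255)),'yel':((20,100,60),(35,255,255))}[col])).astype(np.uint8)
    n,l,s,_=cv2.connectedComponentsWithStats(m)
    for i in range(1,n):
        if s[i,4]<300: continue
        P,uv=cloud(c,d,l==i)
        if np.percentile(P[:,2],90)>35: continue
        t=P[P[:,2]>9]; Q=t[:,:2].astype(np.float32)
        mn,ev=cv2.PCACompute(Q,None)[:2]; a=ev[0]*np.sign(ev[0][0]); tt=(Q-mn)@a
        H=Q[tt<tt.max()-48]; L=cv2.fitLine(H,cv2.DIST_HUBER,0,.01,.01).ravel(); v=L[:2]*np.sign(L[0])
        t2=Q@v; perp=np.array([-v[1],v[0]]); w=(H-L[2:])@perp; mid=L[2:]+perp*(w.min()+w.max())/2; mid=mid+v*((t2.min()+t2.max())/2-mid@v)
        print(col,'len %.1f wid %.1f'%(np.ptp(t2),np.ptp(w)),'mid',mid.round(1),'yaw %.3f'%np.arctan2(v[1],v[0]),'grip',(mid-10*v).round(1),'px',uv.mean(0).round(0),'ztop',np.percentile(P[:,2],95).round(1))
spoon(*sys.argv[1:])
E
python3 plan.py; python3 spoon.py yel pics/w10.png; python3 spoon.py red pics/w10b.png
```

```text
t 17.82 tcp [427.2  14.1 147.5] psi 0.200 tilt 0.0164 w 51.0 F [-0.1  0.1 -0. ] q1,q6 [-0.1   1.28]
yel len 117.6 wid 16.4 mid [437.4  12.7] yaw 0.175 grip [427.6  10.9] px [320. 162.] ztop 15.1
red len 117.8 wid 16.2 mid [449.3 157. ] yaw 0.037 grip [439.3 156.6] px [169. 120.] ztop 15.2
```

View pics/w10.png

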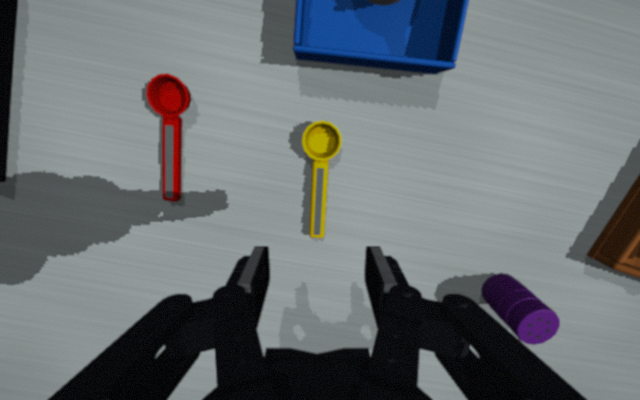

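```bash
python3 plan.py 427.5,11,4,0.175 427.5,11,40,0.175
```

```text
t 17.92 tcp [427.4  13.7 147.7] psi 0.199 tilt 0.0169 w 51.4 F [ 1.4 -0.3 -0.1] q1,q6 [-0.1   1.28]
427.5,11,4,0.175 -> [-0.0022, 0.001, 0.1437] roll 0.024
427.5,11,40,0.175 -> [-0.0018, 0.0014, 0.1077] roll 0.024
```

Emit:
{"name": "play_rows", "arguments": {
  "commands": [
    [0.1, [-0.001, 0.002, 0.02], 0.024],
    [0.1, [-0.002, 0.0015, 0.045], 0.024],
    [0.1, [-0.002, 0.0015, 0.075], 0.024],
    [0.1, [-0.002, 0.0015, 0.1], 0.024],
    [0.1, [-0.002, 0.0013, 0.12], 0.024],
    [0.1, [-0.002, 0.001, 0.133], 0.024],
    [0.1, [-0.002, 0.001, 0.14], 0.024],
    [0.1, [-0.002, 0.001, 0.1435], 0.024],
    [0.1, [-0.002, 0.001, 0.1435], 0.024],
    [0.1, [-0.002, 0.001, 0.1435], 0.024],
    [0.1, [-0.002, 0.001, 0.1435], 0.024]
  ],
  "newtons": 30
}}

```text
time_s: 18.83
eef_pos: [428.2, 10.9, 5.0]
ee_rot: [0.996, 0.087, 0.008, 0.005]
force: [1.1, 0.6, 0.3]
gripper_width: 38.7
```

```bash
python3 plan.py; python3 - <<'E'
from rig import robot
from h import *
p,d=robot.grab_frame('wrist'); cv2.imwrite('pics/w11.png',p)
E
```

```text
t 18.83 tcp [428.2  10.9   5. ] psi 0.174 tilt 0.0182 w 38.7 F [1.1 0.6 0.3] q1,q6 [-0.11  1.3 ]
```

View pics/w11.png

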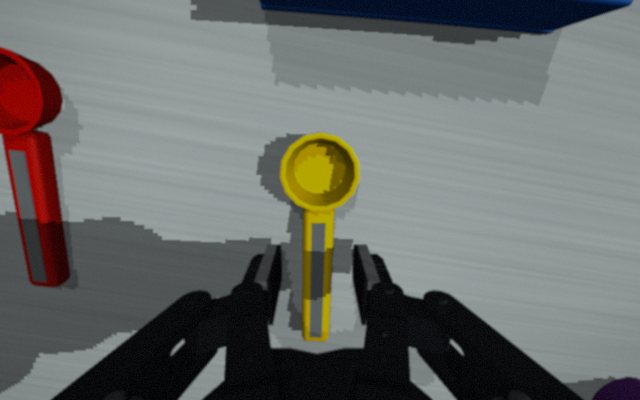

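Handle centred between the fingers. Close and lift.

Emit:
{"name": "play_rows", "arguments": {
  "commands": [
    [0.1, [0, 0, 0.001], 0],
    [0.5, [0, 0, 0.0015], 0],
    [0.95, [0, 0, 0.0015], 0],
    [0.95, [0, 0, 0.0015], 0],
    [0.95, [0, 0, 0.0015], 0],
    [0.95, [0, 0, 0.0015], 0],
    [0.95, [0, 0, 0.0015], 0],
    [0.95, [0, 0, 0.0015], 0],
    [0.95, [0, 0, -0.01], 0],
    [0.95, [0, 0, -0.03], 0],
    [0.95, [0, 0, -0.065], 0],
    [0.95, [0, 0, -0.105], 0],
    [0.95, [0, 0, -0.125], 0],
    [0.95, [0, 0, -0.125], 0],
    [0.95, [0, 0, -0.125], 0]
  ]
}}

```text
time_s: 20.13
eef_pos: [426.8, 12.0, 130.9]
ee_rot: [0.996, 0.087, 0.009, 0.005]
force: [0.0, -0.1, -1.4]
gripper_width: 15.1
```

```bash
python3 plan.py; python3 - <<'E'
from rig import robot
from h import *
p,d=robot.grab_frame('wrist'); cv2.imwrite('pics/w12.png',p)
# refine tray
for n in('top','side'):
    c=robot.get_calibration(n); z=np.load(n+'0.npz'); p,d=z['p'],z['d']
    r=(130,188,218,280) if n=='top' else (225,290,360,400)
    P,uv=cloud(c,d,roi(hsvmask(p,(0,0,0),(180,255,60)),*r)); t=P[(P[:,2]>22)&(P[:,2]<33)][:,:2]; print(n,len(t),[np.round(q,1) for q in cv2.minAreaRect(t.astype(np.float32))])
E
```

```text
t 20.13 tcp [426.8  12.  130.9] psi 0.175 tilt 0.0209 w 15.1 F [ 0.  -0.1 -1.4] q1,q6 [-0.11  1.3 ]
top 576 [array([478.8, 381.7]), array([142.7, 189.3]), np.float64(80.9)]
side 1057 [array([475.8, 381.9]), array([140.5, 189.8]), np.float64(81.0)]
```

View pics/w12.png

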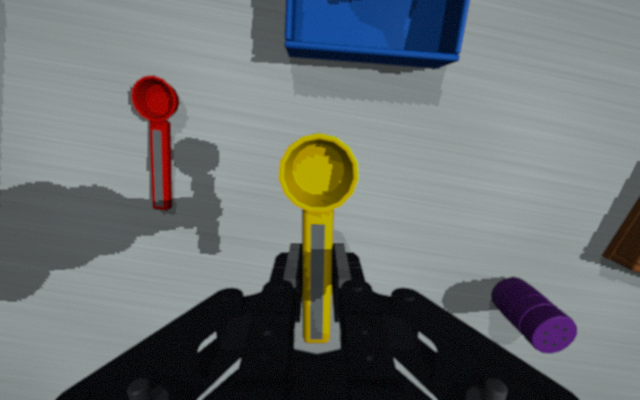

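Yellow spoon is held level. Compute the placing in the tray (tray yaw ≈ -0.158, centre ≈(477.5,381.8)).

```bash
python3 plan.py 471.7,409.1,110,-0.158
```

```text
t 20.18 tcp [426.1  12.1 129.9] psi 0.175 tilt 0.0188 w 14.6 F [ 0.1  0.1 -0.8] q1,q6 [-0.11  1.3 ]
471.7,409.1,110,-0.158 -> [0.1136, -0.3833, 0.0172] roll 0.333
```

Emit:
{"name": "play_rows", "arguments": {
  "commands": [
    [0.95, [0.006, -0.02, 0], 0.02],
    [0.95, [0.016, -0.052, 0], 0.06],
    [0.95, [0.026, -0.086, 0], 0.1],
    [0.95, [0.036, -0.12, 0], 0.14],
    [0.95, [0.046, -0.154, 0], 0.18],
    [0.95, [0.056, -0.188, 0], 0.22],
    [0.95, [0.066, -0.222, 0], 0.26],
    [0.95, [0.076, -0.256, 0], 0.3],
    [0.95, [0.086, -0.29, 0], 0.333],
    [0.95, [0.096, -0.324, 0], 0.333],
    [0.95, [0.106, -0.358, 0.008], 0.333],
    [0.95, [0.112, -0.378, 0.014], 0.333],
    [0.95, [0.1136, -0.3833, 0.017], 0.333],
    [0.95, [0.1136, -0.3833, 0.017], 0.333],
    [0.95, [0.1136, -0.3833, 0.017], 0.333],
    [0.95, [0.1136, -0.3833, 0.017], 0.333]
  ]
}}

```text
time_s: 21.52
eef_pos: [471.4, 407.7, 109.6]
ee_rot: [0.997, -0.079, 0.008, 0.004]
force: [-0.5, 1.2, -0.6]
gripper_width: 15.1
```

```bash
python3 plan.py 471.7,409.1,12,-0.158 471.7,409.1,8.5,-0.158;  python3 - <<'E'
from rig import robot
from h import *
p,d=robot.grab_frame('wrist'); cv2.imwrite('pics/w13.png',p)
E
```

```text
t 21.52 tcp [471.4 407.7 109.6] psi -0.159 tilt 0.0183 w 15.1 F [-0.5  1.2 -0.6] q1,q6 [0.63 2.37]
471.7,409.1,12,-0.158 -> [-0.0016, -0.0022, 0.0976] roll -0.001
471.7,409.1,8.5,-0.158 -> [-0.0016, -0.0022, 0.1011] roll -0.001
```

View pics/w13.png

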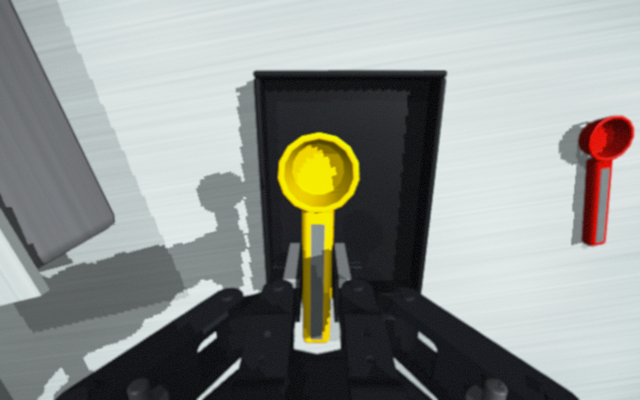

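Emit:
{"name": "play_rows", "arguments": {
  "commands": [
    [0.95, [-0.001, -0.0015, 0.02], 0],
    [0.95, [-0.0016, -0.002, 0.045], 0],
    [0.95, [-0.0016, -0.002, 0.068], 0],
    [0.95, [-0.0016, -0.0022, 0.085], 0],
    [0.95, [-0.0016, -0.0022, 0.093], 0],
    [0.95, [-0.0016, -0.0022, 0.097], 0],
    [0.95, [-0.0016, -0.0022, 0.099], 0],
    [0.95, [-0.0016, -0.0022, 0.101], 0],
    [0.95, [-0.0016, -0.0022, 0.102], 0],
    [0.95, [-0.0016, -0.0022, 0.102], 0],
    [0.95, [-0.0016, -0.0022, 0.102], 0]
  ]
}}

```text
time_s: 22.48
eef_pos: [472.5, 409.5, 8.8]
ee_rot: [0.997, -0.08, 0.009, 0.004]
force: [1.0, -2.0, 4.7]
gripper_width: 15.1
```

```bash
python3 plan.py
```

```text
t 22.48 tcp [472.5 409.5   8.8] psi -0.159 tilt 0.0192 w 15.1 F [ 1.  -2.   4.7] q1,q6 [0.63 2.37]
```

Emit:
{"name": "play_rows", "arguments": {
  "commands": [
    [0.5, [0, 0, 0], 0],
    [0.35, [0, 0, 0], 0],
    [0.35, [0, 0, 0], 0],
    [0.35, [0, 0, 0], 0],
    [0.35, [0, 0, 0], 0],
    [0.35, [0, 0, -0.01], 0],
    [0.35, [0, 0, -0.03], 0],
    [0.35, [0, 0, -0.065], 0],
    [0.2, [0, 0, -0.105], 0],
    [0.2, [0, 0, -0.13], 0],
    [0.2, [0, 0, -0.13], 0],
    [0.2, [0, 0, -0.13], 0]
  ]
}}

```text
time_s: 23.48
eef_pos: [470.9, 411.2, 141.1]
ee_rot: [0.997, -0.08, 0.01, 0.003]
force: [0.1, -0.1, -1.2]
gripper_width: 34.4
```

```bash
python3 plan.py 439.3,156.8,145,0.037; python3 spoon.py yel pics/w14.png; python3 spoon.py red pics/w14b.png
```

```text
t 23.48 tcp [470.9 411.2 141.1] psi -0.159 tilt 0.0211 w 34.4 F [ 0.1 -0.1 -1.2] q1,q6 [0.63 2.37]
439.3,156.8,145,0.037 -> [0.0092, 0.2562, -0.0028] roll -0.196
yel len 118.8 wid 16.7 mid [482.1 408.4] yaw -0.159 grip [472.2 410. ] px [319. 166.] ztop 20.0
red len 117.2 wid 17.3 mid [449.5 159.6] yaw 0.059 grip [439.5 159. ] px [576. 158.] ztop 14.9
```

View pics/w14.png

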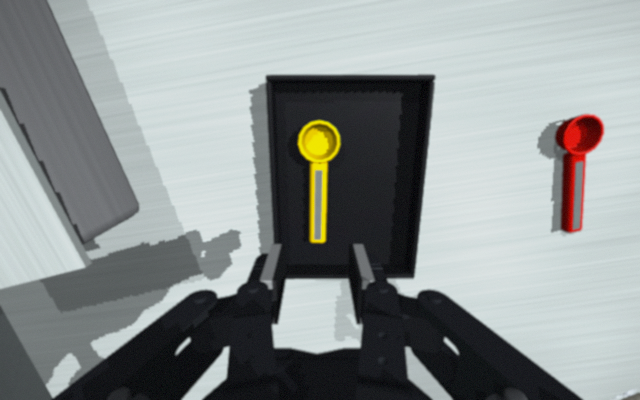

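Yellow spoon lies flat on the tray floor (318,190). Now red.

Emit:
{"name": "play_rows", "arguments": {
  "commands": [
    [0.1, [0.001, 0.025, 0], -0.04],
    [0.1, [0.002, 0.06, 0], -0.08],
    [0.1, [0.003, 0.095, 0], -0.12],
    [0.1, [0.005, 0.13, 0], -0.16],
    [0.1, [0.006, 0.165, 0], -0.2],
    [0.1, [0.007, 0.2, 0], -0.2],
    [0.1, [0.009, 0.235, 0], -0.2],
    [0.1, [0.009, 0.256, 0], -0.2],
    [0.1, [0.009, 0.256, 0], -0.2],
    [0.1, [0.009, 0.256, 0], -0.2],
    [0.1, [0.009, 0.256, 0], -0.2]
  ]
}}

```text
time_s: 24.5
eef_pos: [438.0, 156.4, 139.9]
ee_rot: [1.0, 0.02, 0.008, 0.005]
force: [-0.4, 0.0, 0.6]
gripper_width: 38.2
```

```bash
python3 spoon.py red pics/w15.png; python3 plan.py 439.4,157.5,4,0.045 439.4,157.5,40,0.045
```

```text
red len 117.1 wid 17.6 mid [449.3 159.5] yaw 0.105 grip [439.3 158.4] px [313. 161.] ztop 15.0
t 24.55 tcp [438.1 156.7 140. ] psi 0.041 tilt 0.0183 w 38.6 F [ 0.2 -0.3  0.3] q1,q6 [0.22 1.76]
439.4,157.5,4,0.045 -> [-0.0008, -0.002, 0.1359] roll -0.004
439.4,157.5,40,0.045 -> [-0.0002, -0.0017, 0.0999] roll -0.004
```

View pics/w15.png

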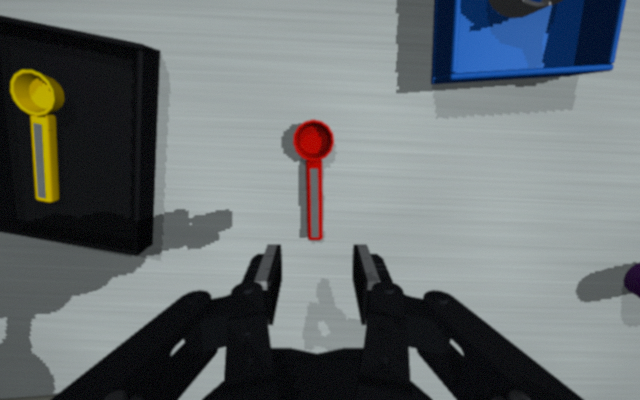

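Emit:
{"name": "play_rows", "arguments": {
  "commands": [
    [0.1, [0, -0.001, 0.02], -0.012],
    [0.1, [0, -0.0018, 0.045], -0.012],
    [0.1, [0, -0.0018, 0.07], -0.012],
    [0.1, [-0.0004, -0.002, 0.095], -0.012],
    [0.1, [-0.0006, -0.002, 0.113], -0.012],
    [0.1, [-0.0008, -0.002, 0.126], -0.012],
    [0.1, [-0.0008, -0.002, 0.133], -0.012],
    [0.1, [-0.0008, -0.002, 0.136], -0.012],
    [0.1, [-0.0008, -0.002, 0.1365], -0.012],
    [0.1, [-0.0008, -0.002, 0.1365], -0.012]
  ]
}}

```text
time_s: 25.38
eef_pos: [439.7, 157.8, 3.8]
ee_rot: [1.0, 0.027, 0.008, 0.005]
force: [-0.3, -0.7, -0.1]
gripper_width: 38.3
```

```bash
python3 plan.py; python3 - <<'E'
from rig import robot
from h import *
p,d=robot.grab_frame('wrist'); cv2.imwrite('pics/w16.png',p)
E
```

```text
t 25.38 tcp [439.7 157.8   3.8] psi 0.054 tilt 0.0187 w 38.3 F [-0.3 -0.7 -0.1] q1,q6 [0.23 1.76]
```

View pics/w16.png

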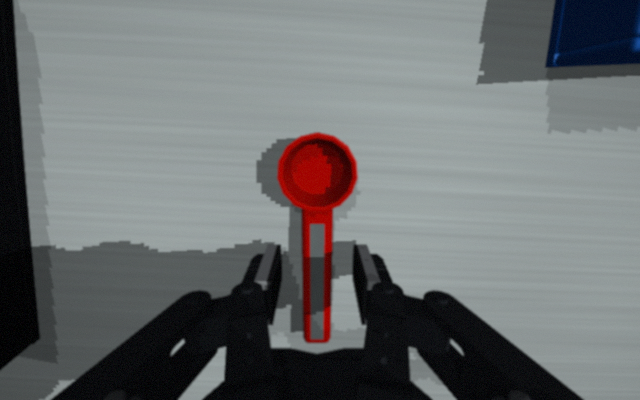

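Centred (317,280). Close and lift.

Emit:
{"name": "play_rows", "arguments": {
  "commands": [
    [0.5, [0, 0, 0], 0],
    [0.95, [0, 0, 0], 0],
    [0.95, [0, 0, 0], 0],
    [0.95, [0, 0, 0], 0],
    [0.95, [0, 0, 0], 0],
    [0.95, [0, 0, 0], 0],
    [0.95, [0, 0, 0], 0],
    [0.95, [0, 0, 0], 0],
    [0.95, [0, 0, -0.01], 0],
    [0.95, [0, 0, -0.03], 0],
    [0.95, [0, 0, -0.065], 0],
    [0.95, [0, 0, -0.1], 0],
    [0.95, [0, 0, -0.115], 0],
    [0.95, [0, 0, -0.115], 0],
    [0.95, [0, 0, -0.115], 0]
  ]
}}

```text
time_s: 26.68
eef_pos: [438.3, 158.9, 119.9]
ee_rot: [1.0, 0.027, 0.01, 0.004]
force: [-0.4, -1.4, -1.3]
gripper_width: 14.6
```

```bash
python3 plan.py 463.5,357.5,110,-0.158;  python3 - <<'E'
from rig import robot
from h import *
p,d=robot.grab_frame('wrist'); cv2.imwrite('pics/w17.png',p)
E
```

```text
t 26.68 tcp [438.3 158.9 119.9] psi 0.053 tilt 0.0210 w 14.6 F [-0.4 -1.4 -1.3] q1,q6 [0.23 1.76]
463.5,357.5,110,-0.158 -> [0.0355, -0.1971, 0.0088] roll 0.211
```

View pics/w17.png

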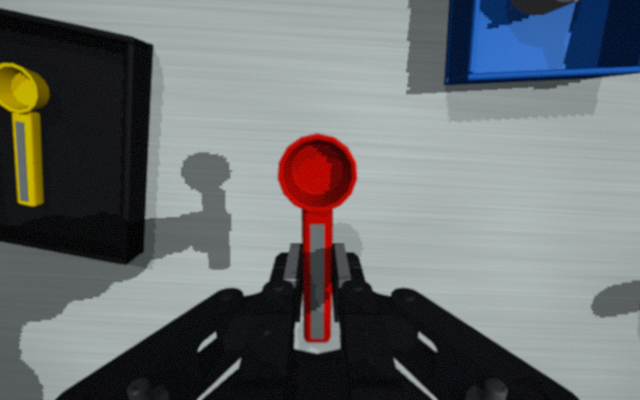

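Emit:
{"name": "play_rows", "arguments": {
  "commands": [
    [0.95, [0.004, -0.02, 0], 0.03],
    [0.95, [0.01, -0.052, 0], 0.07],
    [0.95, [0.016, -0.086, 0], 0.11],
    [0.95, [0.022, -0.12, 0], 0.15],
    [0.95, [0.028, -0.154, 0], 0.19],
    [0.95, [0.034, -0.185, 0.003], 0.211],
    [0.95, [0.0355, -0.197, 0.008], 0.211],
    [0.95, [0.0355, -0.197, 0.008], 0.211],
    [0.95, [0.0355, -0.197, 0.008], 0.211],
    [0.95, [0.0355, -0.197, 0.008], 0.211],
    [0.95, [0.0355, -0.197, 0.008], 0.211]
  ]
}}

```text
time_s: 27.65
eef_pos: [462.6, 355.8, 109.4]
ee_rot: [0.997, -0.079, 0.009, 0.004]
force: [0.1, -0.6, 0.0]
gripper_width: 15.1
```

```bash
python3 plan.py 463.5,357.7,12,-0.158 463.5,357.7,8.5,-0.158;  python3 - <<'E'
from rig import robot
from h import *
p,d=robot.grab_frame('wrist'); cv2.imwrite('pics/w18.png',p)
E
```

```text
t 27.65 tcp [462.6 355.8 109.4] psi -0.159 tilt 0.0190 w 15.1 F [ 0.1 -0.6  0. ] q1,q6 [0.56 2.3 ]
463.5,357.7,12,-0.158 -> [-0.0011, -0.0027, 0.0974] roll -0.001
463.5,357.7,8.5,-0.158 -> [-0.0012, -0.0027, 0.1009] roll -0.001
```

View pics/w18.png

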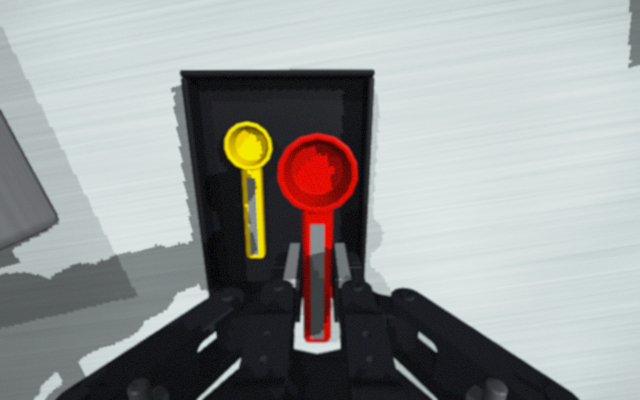

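Emit:
{"name": "play_rows", "arguments": {
  "commands": [
    [0.95, [-0.001, -0.0015, 0.02], 0],
    [0.95, [-0.001, -0.0015, 0.045], 0],
    [0.95, [-0.001, -0.0015, 0.068], 0],
    [0.95, [-0.001, -0.0015, 0.085], 0],
    [0.95, [-0.001, -0.0015, 0.093], 0],
    [0.95, [-0.001, -0.0015, 0.097], 0],
    [0.95, [-0.001, -0.0015, 0.099], 0],
    [0.95, [-0.001, -0.0015, 0.101], 0],
    [0.95, [-0.001, -0.0015, 0.102], 0],
    [0.95, [-0.001, -0.0015, 0.102], 0],
    [0.95, [-0.001, -0.0015, 0.102], 0]
  ]
}}

```text
time_s: 28.62
eef_pos: [464.2, 356.8, 9.8]
ee_rot: [0.997, -0.079, 0.01, 0.004]
force: [-4.7, -5.6, 20.4]
gripper_width: 14.7
```

```bash
python3 plan.py
```

```text
t 28.62 tcp [464.2 356.8   9.8] psi -0.159 tilt 0.0204 w 14.7 F [-4.7 -5.6 20.4] q1,q6 [0.56 2.31]
```

Emit:
{"name": "play_rows", "arguments": {
  "commands": [
    [0.95, [0, 0, 0], 0],
    [0.95, [0, 0, 0], 0],
    [0.5, [0, 0, 0], 0],
    [0.35, [0, 0, 0], 0],
    [0.35, [0, 0, 0], 0],
    [0.35, [0, 0, 0], 0],
    [0.35, [0, 0, 0], 0],
    [0.35, [0, 0, -0.01], 0],
    [0.35, [0, 0, -0.03], 0],
    [0.35, [0, 0, -0.065], 0],
    [0.2, [0, 0, -0.105], 0],
    [0.2, [0, 0, -0.145], 0],
    [0.2, [0, 0, -0.17], 0],
    [0.2, [0, 0, -0.17], 0]
  ]
}}

```text
time_s: 29.78
eef_pos: [463.1, 359.7, 186.2]
ee_rot: [0.997, -0.079, 0.013, 0.001]
force: [0.1, 0.3, 1.0]
gripper_width: 34.4
```

```bash
python3 plan.py; python3 spoon.py red pics/w19.png; python3 spoon.py yel pics/w19b.png; python3 - <<'E'
from rig import robot
import cv2
for n in('top','side'): cv2.imwrite(f'pics/{n}9.png',robot.grab_frame(n)[0])
E
```

```text
t 29.78 tcp [463.1 359.7 186.2] psi -0.159 tilt 0.0261 w 34.4 F [0.1 0.3 1. ] q1,q6 [0.57 2.31]
red len 118.4 wid 18.5 mid [474.2 357.6] yaw -0.097 grip [464.2 358.6] px [319. 160.] ztop 20.1
yel len 118.3 wid 16.7 mid [482.3 407.7] yaw -0.187 grip [472.5 409.5] px [269. 160.] ztop 20.1
```

View pics/w19.png

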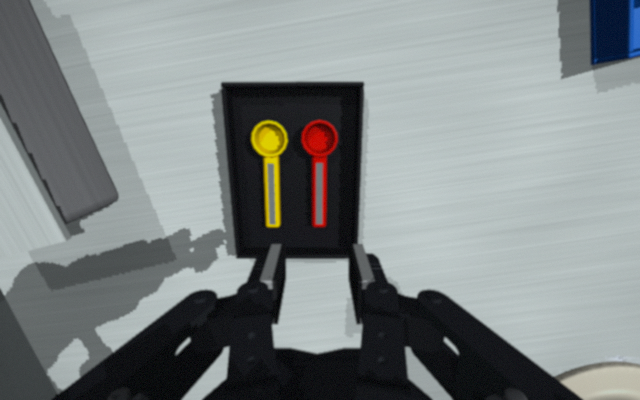

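View pics/top9.png

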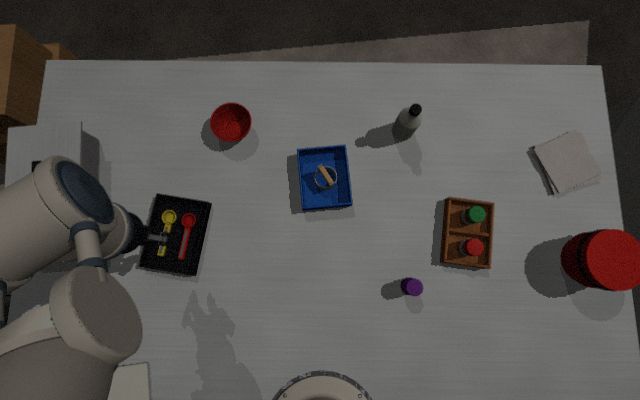

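View pics/side9.png

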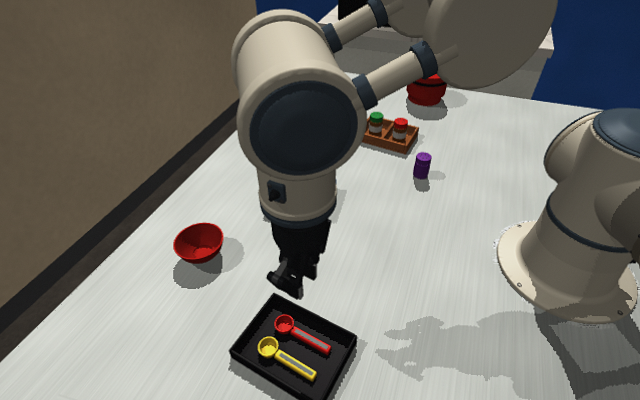

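Everything looks placed: spoons side by side (269,160)/(319,160) in the wrist view, jars in both bays and cutter in the tub in the top view, bowl and bottle unmoved. One numeric check, then hand in.

```bash
python3 - <<'E'
from rig import robot
from h import *
c=robot.get_calibration('top'); p,d=robot.grab_frame('top')
R=((170,120,50),(8,255,255))
def fr(o,y,q): D=np.array(q)-o; return np.round([D@[np.cos(y),np.sin(y)],D@[-np.sin(y),np.cos(y)]],1)
for n,cc,r,o,y in (('jr',R,(450,235,490,260),(488,-372),-.134),('jg',((45,80,30),(85,255,255)),(455,200,492,230),(488,-372),-.134),('cut',((8,60,90),(28,255,255)),(308,158,345,195),(628,-1),.106),('bowl',R,(205,98,256,148),(0,0),0),('bottle',((0,0,0),(180,255,255)),(392,98,428,140),(0,0),0)):
    P,_=cloud(c,d,roi(hsvmask(p,*cc),*r)); zt=np.percentile(P[:,2],95); t=P[P[:,2]>zt-6][:,:2]; m=cv2.minAreaRect(t.astype(np.float32))
    print(n,'ztop %.1f'%zt,np.round(m[0],1),'in frame',fr(np.array(o),y,m[0]))
print(robot.state()['qd'].round(3), robot.state()['force'].round(1))
E
```

```text
jr ztop 76.9 [ 450.4 -366.8] in frame [-38.    0.1]
jg ztop 76.6 [ 529.9 -377.5] in frame [42.3  0.1]
cut ztop 63.5 [629.1  -5.5] in frame [ 0.6 -4.6]
bowl ztop 51.2 [771.1 246.5] in frame [771.1 246.5]
bottle ztop 149.4 [ 769.7 -215.2] in frame [ 769.7 -215.2]
[ 0.     0.008 -0.001 -0.001 -0.001 -0.001] [-0.2 -0.2 -1.1]
```

```bash
python3 -c "
from rig import robot
print(robot.close_job())"
```

```text
the job is handed in; nothing more can be done
None
```

All five things are where you asked, each set down under control and released, and the job was handed in at about 30 s of the 128 s allowed. No verdict is reported back.

| Item | Where it ended up | Last check |
|---|---|---|
| Green jar | Far bay of the caddy | x ≈ +42 mm, y ≈ 0 in the caddy frame; top 8 mm higher than on the bench, as the caddy floor should give |
| Red jar | Near bay of the caddy | x ≈ -38 mm, y ≈ 0 in the caddy frame; top 8 mm higher than on the bench |
| Cutter | Upright in the tub | About 5 mm from the centre; top about 4 mm higher than on the bench, for a 5 mm floor |
| Yellow and red spoons | Flat, right way up on the tray floor | About 50 mm apart, tops at z ≈ 20 mm |
| Bowl and bottle | Left where they stood | Bowl and bottle moved less than 1 mm by measurement |

The purple jar was left alone.

Checks that disagreed or were less clean:
- **Camera agreement:** the cameras differed by 2–3 mm, and the top camera's depth reads about 2.5 mm high.
- **Red spoon's angle:** estimates scattered between 0.03 and 0.10 rad, so I took the angle from the wrist picture.
- **Red spoon's placing:** it met the tray floor about 1 mm early and was pressed with about 20 N before I eased off and released it.
- **Tool tilt:** it crept up to about 0.02 rad over the run, which did no harm.

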